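Flag the borrowed wrench as out

ROBOT

A 6-joint arm with a two-finger parallel gripper is mounted at the origin on the work surface. World frame = base frame: x ahead of the robot, y to its left, z up, the work surface at z = 0. Lengths are in mm, angles in rad, forces in N, time in s.
With the tool pointing down it reaches from about 350 to 775 mm from the base axis. Payload 7.3 kg.
Tool frame: the origin (TCP) lies midway between the tips of the shut fingers; the grasp point (between the pads) lies 19 mm behind it; z points along the fingers, y is the line along which they close (so a half turn about z gives the same grasp; the last joint's range is limited). The gripper opens to 92 mm and grips with 3 to 60 N. Pads are 19 mm wide; open, the fingers measure 130 mm over their backs; the gripper's body (75 mm by 190 mm) begins 47 mm behind the grasp point.
Start: joints at [0.958, 0.342, 1.524, -0, 1.275, -0.146], TCP at [236.256, 468.858, 226.741] pointing down, gripper open.
Joint ranges: [-2.53, 2.53], [-0.77, 2.02], [0.04, 2.7], [-1, 4.14], [0.28, 2.66], [-3.11, 3.11]. Speed limits (rad/s): [2.57, 2.57, 3.14, 3.14, 3.14, 3.14].

INTERFACE

Orientations are given as [roll, pitch, yaw] about the fixed x, y, z axes, in that order (R = Rz(yaw) Ry(pitch) Rx(roll)).
In Python, from plant import bot gives the robot as it stands. The module is installed in compiled form; this text tells all that it offers.
- The arm moves only by the shell command python3 -m crank 'ROWS' [OPENING]. ROWS is JSON, a list of rows, each a list of 6 numbers: the shift along the tool's x, y, z in m, then the turn, a rotation vector about the tool's x, y, z in rad. In form: [[dx, dy, dz, wx, wy, wz], ...]. A call has 1 to 5 rows; each row shifts and turns the commanded pose from where the row before left it, along the tool's axes as they then stand; what a row does not reach is not made up. A row lasts 1/8 s, in which the tool goes at most 62.5 mm and 10.7 degrees, less where a joint would pass 70% of its speed; a pose out of reach is approached as far as the arm can. A call is refused whole if a number of a shift passes 0.0625 or a number of a turn 0.188, either way. A call with a gripper value outside its range is refused whole. OPENING is the opening in per cent of the stroke, from 0 (shut) to 100 (fully open), set as the call begins (- or left out, the last holds). The fingers move at their own pace and stop on an object; the grip force is fixed at half the most. Time passes only in rows, so rows that do not move let the fingers close. It gives the time, the measured TCP pose, the force, the opening and the grip force at its end, in the units of the state.
- bot.get_obs(): the state, without advancing time (a new reading comes with each control period).
- bot.capture(name): name is "side" or "top"; returns a dict with "color" (384x512x3 uint8, blue, green, red), "fov_y" (degrees; the focal length in pixels is half the picture's height over the tangent of half this angle, whatever the lens; pixels are square), "cx", "cy" (the principal point, pixels), "extrinsics" (4x4, takes a point from world to camera coordinates). Camera axes: x right, y up, looking along -z (the intrinsics and any distortion apply to the point x, -y, -z); pixel columns grow to the right and rows downward; lengths in mm; the calibration is good to about 2 mm. A picture is of the moment at which its call begins. There is no depth.
- bot.close_job(): hands the job in; it is judged then, once.
The state is a dict: "time": time; "joint_positions": joint angles; "dq": joint speeds; "tau": joint torques, N m; "tool_pos": TCP position; "tcp_rot": TCP orientation; "contact_force": force on the tool from outside, world axes, zero at the start; "moment": the same for the moment, N m; "grip_width": finger opening in mm; "finger_force": force on a finger pad.
Only numpy, scipy, OpenCV 4.12 (cv2) and the standard library are available. Lean on these libraries where they do the work, as an engineer would, in place of code of your own. Each camera call takes 0.05 s, during which the arm holds its last target. There are 200 camera calls.

TASK

In the tool tray one wrench has been borrowed and a round brass tool check lies in its bay instead. With a fingertip, gently push that bay's flag up and over its hinge until it lies fully down on the far side with its cross showing. Do not grip or slap the flag, leave the other two flags lying as they are, and do not disturb the wrenches, the check, the spray can or the oilstone.

Things in the scene. Friction and masses are not known exactly. Their poses are not given: they have to be found in the camera images.
- tray: White steel tool tray fixed to the bench, 245 mm deep (x), 360 mm wide (y), base 6 mm thick, turned up to 0.3 rad. Origin on the bench below the middle of the hinge line; +x points away from the robot to three open bays with rims 30 mm high, +y left, z up. Hinge line: at x = 0 along y, over a wall 10 mm thick and 56 mm high. Base starts at x = -30 mm; nearer, below the flags' free ends, is bare bench.
- flag_left (a joint): Angle of the left flag (seen from the robot), a dark steel paddle 60 mm wide, 3 mm thick, about 50 g: 0 level towards the robot, plain face up; pi/2 upright; pi level on the far side, white cross face up (its stop). Damped, no spring: short of upright it falls slowly back, past upright it sinks by itself to the far stop in 1 to 3 s. Under 3 N at the lip moves it.
- hinge_left (a point): Fixed point on the hinge axis, mid-width of the left flag, 72 mm above the bench. Lugs of the tray stand on both sides of the flag, 36 mm from here, to 80 mm above the bench.
- lip_left (a point): Outermost edge of the left flag's finger lip, mid-width; moves with the flag. From the hinge the flag is flat for 85 mm, then bent 45 degrees up (at joint 0) as a lip 18 mm long: at joint 0 this edge is 98 mm from the hinge towards the robot and 13 mm above hinge height. A fingertip fits under the lip and can push it up and over.
- bay_left (a point): Centre of the floor of the left bay (183 mm along the tray's x, 110 to 120 mm wide), 115 mm straight beyond the left flag's hinge: the bay that this flag belongs to and lies over once flipped.
- flag_mid (a joint): Angle of the mid flag (seen from the robot), a dark steel paddle 60 mm wide, 3 mm thick, about 50 g: 0 level towards the robot, plain face up; pi/2 upright; pi level on the far side, white cross face up (its stop). Damped, no spring: short of upright it falls slowly back, past upright it sinks by itself to the far stop in 1 to 3 s. Under 3 N at the lip moves it.
- hinge_mid (a point): Fixed point on the hinge axis, mid-width of the mid flag, 72 mm above the bench. Lugs of the tray stand on both sides of the flag, 36 mm from here, to 80 mm above the bench.
- lip_mid (a point): Outermost edge of the mid flag's finger lip, mid-width; moves with the flag. From the hinge the flag is flat for 85 mm, then bent 45 degrees up (at joint 0) as a lip 18 mm long: at joint 0 this edge is 98 mm from the hinge towards the robot and 13 mm above hinge height. A fingertip fits under the lip and can push it up and over.
- bay_mid (a point): Centre of the floor of the mid bay (183 mm along the tray's x, 110 to 120 mm wide), 115 mm straight beyond the mid flag's hinge: the bay that this flag belongs to and lies over once flipped.
- flag_right (a joint): Angle of the right flag (seen from the robot), a dark steel paddle 60 mm wide, 3 mm thick, about 50 g: 0 level towards the robot, plain face up; pi/2 upright; pi level on the far side, white cross face up (its stop). Damped, no spring: short of upright it falls slowly back, past upright it sinks by itself to the far stop in 1 to 3 s. Under 3 N at the lip moves it.
- hinge_right (a point): Fixed point on the hinge axis, mid-width of the right flag, 72 mm above the bench. Lugs of the tray stand on both sides of the flag, 36 mm from here, to 80 mm above the bench.
- lip_right (a point): Outermost edge of the right flag's finger lip, mid-width; moves with the flag. From the hinge the flag is flat for 85 mm, then bent 45 degrees up (at joint 0) as a lip 18 mm long: at joint 0 this edge is 98 mm from the hinge towards the robot and 13 mm above hinge height. A fingertip fits under the lip and can push it up and over.
- bay_right (a point): Centre of the floor of the right bay (183 mm along the tray's x, 110 to 120 mm wide), 115 mm straight beyond the right flag's hinge: the bay that this flag belongs to and lies over once flipped.
- tool_check: Round brass tool check, 40 mm across, 5 mm thick, loose, lying in the one bay that has no wrench. Origin at the centre of its underside, z up.
- wrench_small: Loose dark steel combination wrench, about 140 mm long, lying in a bay. Origin mid-length, underside; ring end to its +x.
- wrench_large: Loose dark steel combination wrench, about 160 mm long, lying in another bay. Origin mid-length, underside; ring end to its +x.
- spray_can: Loose white spray can standing right of the tray, 54 mm across, 150 mm tall. Origin at the centre of its underside.
- oilstone: Loose blue oilstone case lying left of the tray, 120 x 45 x 35 mm (x, y, z). Origin at the centre of its underside.

How it is judged:
By the outcome, as a careful person would: the job done as asked, in the order asked, and still so for the second after the job is handed in, with the robot touching nothing.
It also fails if it takes over 35 s, if anything falls off the work surface, if the arm or the gripper's body presses on something with over 40 N, if the wrist force passes 120 N, or if a joint passes its speed limit or range.

## Working session

There is one attempt and no reset: what is moved stays moved. The work goes in short steps, Python scripts to look and compute and a shell command to move; the robot and the scene stay as the last step left them, time stands still between calls to the robot, and variables do not carry over. Pictures are saved under pics/ and viewed, at most 10 in all, crops included, and the job is handed in when it is done.

```bash
mkdir -p pics; python3 - <<'E'
from plant import bot
import cv2,pickle
d={}
for n in("side","top"):
    c=bot.capture(n);d[n]=c;cv2.imwrite(f"pics/{n}0.png",c["color"])
    print(n,c["fov_y"],c["cx"],c["cy"],c["extrinsics"],[k for k in c])
pickle.dump(d,open("c0.pkl","wb"))
o=bot.get_obs();print(o["time"],o["tool_pos"],o["tcp_rot"],o["grip_width"])
E
```

```text
side 56.55707059574996 255.44116158296248 190.38132338400953 [[ 7.85994454e-01 -6.17942088e-01 -1.89814254e-02 -4.23041706e+02]
 [ 4.60762439e-01  5.65045808e-01  6.84413040e-01 -3.53474765e+02]
 [-4.12202249e-01 -5.46690782e-01  7.28847375e-01 -7.22180808e+02]
 [ 0.00000000e+00  0.00000000e+00  0.00000000e+00  1.00000000e+00]] ['color', 'fov_y', 'cx', 'cy', 'extrinsics']
top 48.14502146656636 251.77673987910288 193.85260439336284 [[-1.30405963e-02 -9.99899931e-01  5.48375223e-03  3.53593538e+01]
 [ 9.96707445e-01 -1.25596500e-02  8.01032109e-02 -5.75548203e+02]
 [-8.00263210e-02  6.51029031e-03  9.96771490e-01 -1.06995857e+03]
 [ 0.00000000e+00  0.00000000e+00  0.00000000e+00  1.00000000e+00]] ['color', 'fov_y', 'cx', 'cy', 'extrinsics']
0.1 [236.05021096 468.53236803 226.12373011] [-3.14021834e+00 -1.86700958e-04  2.67474201e+00] 91.79281568915162
```

View pics/top0.png

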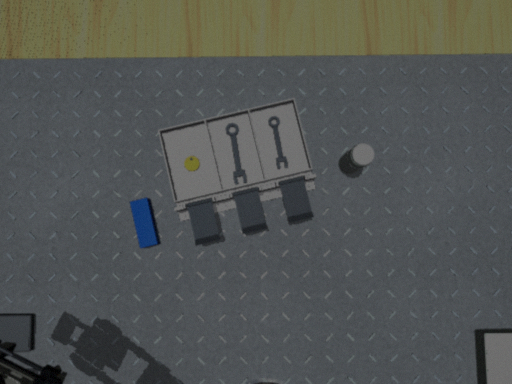

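View pics/side0.png

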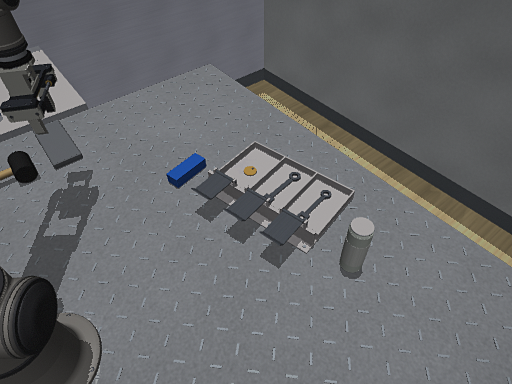

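The top view shows the brass check at (192,163), in the left bay; all three flags lie towards the robot, the left one at about (205,221). The side view agrees: the check is at (250,171) and the left flag at (213,184).

```bash
cat >h.py <<'E'
import numpy as np,cv2
def ray(c,u,v,z):
    f=192/np.tan(np.radians(c["fov_y"]/2));E=c["extrinsics"];R,t=E[:3,:3],E[:3,3]
    d=R.T@np.array([(u-c["cx"])/f,-(v-c["cy"])/f,-1]);o=-R.T@t
    return o+d*(z-o[2])/d[2]
def proj(c,p):
    f=192/np.tan(np.radians(c["fov_y"]/2));q=c["extrinsics"][:3,:3]@np.array(p,float)+c["extrinsics"][:3,3]
    return c["cx"]-f*q[0]/q[2],c["cy"]+f*q[1]/q[2]
E
python3 - <<'E'
import pickle,numpy as np,cv2
from h import *
d=pickle.load(open("c0.pkl","rb"));c=d["top"];s=d["side"]
im=cv2.resize(c["color"][90:255,120:330],None,fx=3.8,fy=3.6,interpolation=cv2.INTER_CUBIC)
im=cv2.resize(c["color"][90:240,125:325],None,fx=4,fy=4,interpolation=cv2.INTER_CUBIC);cv2.imwrite("pics/topz.png",im)
im=cv2.resize(s["color"][130:280,170:370],None,fx=4,fy=4,interpolation=cv2.INTER_CUBIC);cv2.imwrite("pics/sidez.png",im)
E
```

```text
(no output)
```

View pics/topz.png

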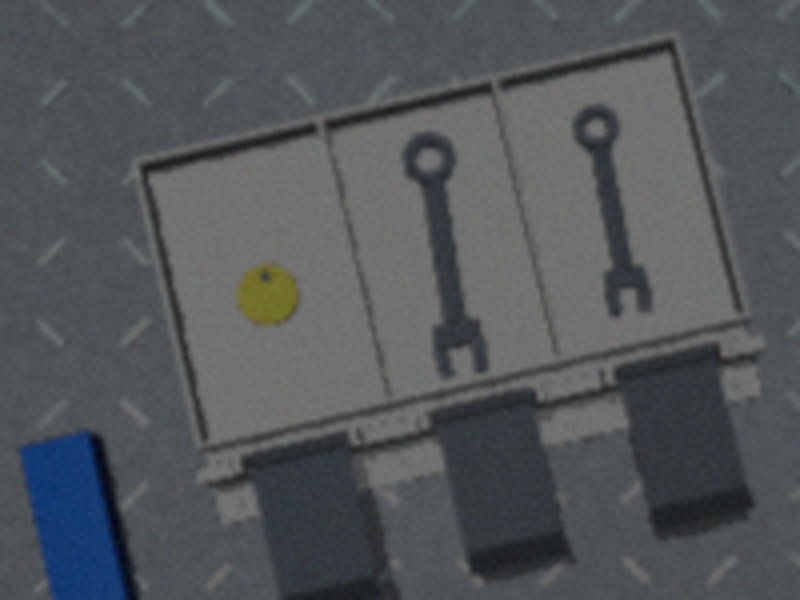

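View pics/sidez.png

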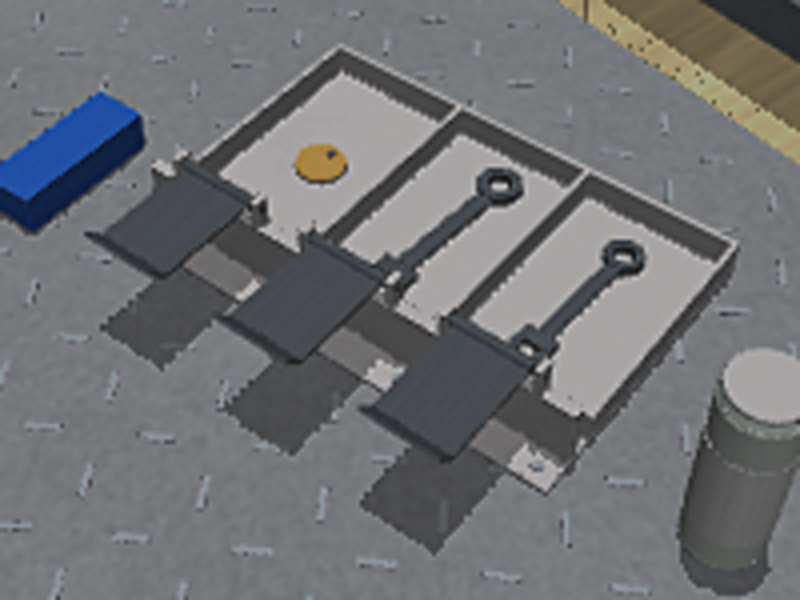

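The zoomed top view gives the left flag's hinge edge from (245,462) to (352,438), the far rim corners at (138,163) and (675,40), and the mid flag's hinge edge from (432,410) to (535,392). The side zoom gives the left flag's lip edge from (88,235) to (165,275).

```bash
python3 - <<'E'
import pickle
from h import *
np.set_printoptions(precision=1,suppress=True)
d=pickle.load(open("c0.pkl","rb"));c=d["top"];s=d["side"]
T=lambda u,v,z:ray(c,u/4+125,v/4+90,z)
S=lambda u,v,z:ray(s,u/4+170,v/4+130,z)
a,b=T(138,163,30),T(675,40,30);print("rim",a,b,np.linalg.norm(b-a),np.arctan2(*(a-b)[[1,0]])-np.pi/2)
yaw=np.arctan2(*(a-b)[[1,0]])-np.pi/2
ex=np.array([np.cos(yaw),np.sin(yaw),0]);ey=np.array([-ex[1],ex[0],0])
mid=(a+b)/2
O=mid-215*ex;O[2]=0;print("origin from rim",O,yaw)
for n,p in dict(L1=T(245,462,75),L2=T(352,438,75),M1=T(432,410,75),M2=T(535,392,75),R1=T(616,370,75),R2=T(718,347,75),lipS1=S(88,235,85),lipS2=S(165,275,85),check=T(267,293,10),checkS=S(320,163,10),stone=T(90,435,35),rimS=S(340,48,30),rimS2=S(738,243,30)).items():
    print(n,p,"tray:",(p-O)@ex,(p-O)@ey)
E
```

```text
rim [740.  261.6  30. ] [816.3 -83.1  30. ] 353.0353800592491 0.21777313243988927
origin from rim [568.2  42.8   0. ] 0.21777313243988927
L1 [545.6 186.9  75. ] tray: 9.000472796190184 145.61785542010864
L2 [559.3 122.2  75. ] tray: 8.412263079402122 79.55132908938478
M1 [575.6  73.7  75. ] tray: 13.92080442076799 28.653253566474884
M2 [585.8  11.2  75. ] tray: 10.336057871276255 -34.58330054189835
R1 [598.6 -38.1  75. ] tray: 12.163461507212086 -85.53554342012846
R2 [ 611.9 -100.4   75. ] tray: 11.676299213974898 -149.1991340985246
lipS1 [454.4 159.6  85. ] tray: -85.90828812229508 138.72838023784905
lipS2 [474.2  98.2  85. ] tray: -79.82854049593622 74.42832005971118
check [658.3 182.1  10. ] tray: 118.08538808121854 116.57075034152835
checkS [659.8 181.1  10. ] tray: 119.30205629720334 115.31726951800263
stone [566.  289.9  35. ] tray: 51.16693611744231 241.76840770510037
rimS [741.5 260.   30. ] tray: 216.1463369403337 174.65278344367292
rimS2 [823.7 -84.2  30. ] tray: 221.94875186882305 -179.1728660324612
```

```bash
cat >>h.py <<'E'
from scipy.spatial.transform import Rotation as Ro
yaw=0.22;ex=np.array([np.cos(yaw),np.sin(yaw),0]);ey=np.array([-ex[1],ex[0],0]);ez=np.array([0,0,1.])
H=np.array([568.2,42.8,72])+6*ex+110*ey
def tgt(x,z,phi):  # x,z relative hinge
    R=Ro.from_euler("z",yaw+np.pi)*Ro.from_euler("x",np.pi)*Ro.from_euler("y",-phi)
    return H+x*ex+z*ez,R
def go(x,z,phi,o=None):
    from plant import bot
    o=o or bot.get_obs();p,R=tgt(x,z,phi);R0=Ro.from_euler("xyz",o["tcp_rot"]);d=p-o["tool_pos"]
    np.set_printoptions(precision=3,suppress=True)
    print("t",o["time"],"pos",o["tool_pos"],"tray rel hinge",(o["tool_pos"]-H)@ex,(o["tool_pos"]-H)@ey,(o["tool_pos"]-H)@ez,"F",o["contact_force"],"q",o["joint_positions"])
    print("shift mm, current tool axes",R0.inv().apply(d),"| target axes",R.inv().apply(d),"turn",(R0.inv()*R).as_rotvec(),"zdir",R.apply([0,0,1]))
E
python3 - <<'E'
from h import *
import pickle
c=pickle.load(open("c0.pkl","rb"))["top"]
for u,v in((196,244),(220,238)):
    p=ray(c,u,v,85);print("lip top",(p-H)@ex,(p-H)@ey)
go(-160,24,1.05);go(-160,24,0)
E
```

```text
lip top -92.13297925289793 31.780410743339203
lip top -91.48320875276953 -26.832906751751622
t 0.1 pos [236.05  468.532 226.124] tray rel hinge -237.23671770879628 377.95605532163444 154.12373010929093 F [-0.273 -0.033  0.48 ] q [ 0.958  0.343  1.525 -0.     1.275 -0.146]
shift mm, current tool axes [-299.411 -243.098  130.402] | target axes [  74.442 -377.956  131.743] turn [-0.361 -1.008 -0.621] zdir [ 0.847  0.189 -0.498]
t 0.1 pos [236.05  468.532 226.124] tray rel hinge -237.23671770879628 377.95605532163444 154.12373010929093 F [-0.273 -0.033  0.48 ] q [ 0.958  0.343  1.525 -0.     1.275 -0.146]
shift mm, current tool axes [-299.411 -243.098  130.402] | target axes [ -77.237 -377.956  130.124] turn [-0.001 -0.001 -0.687] zdir [-0.  0. -1.]
```

```bash
python3 -m crank '[[0,0,0,0,0,-0.172],[0,0,0,0,0,-0.172],[0,0,0,0,0,-0.172],[0,0,0,0,0,-0.172],[0,-0.03,0,0,0,0]]' 0
python3 -m crank '[[0,-0.05,0,0,0,0],[0,-0.05,0,0,0,0],[0,-0.05,0,0,0,0],[0,-0.05,0,0,0,0],[0,-0.05,0,0,0,0]]'
python3 -m crank '[[0,-0.05,0,0,-0.17,0],[0,-0.04,0,0,-0.17,0],[0,0,0,0,-0.17,0],[0,0,0,0,-0.17,0],[0,0,0,0,0,0]]'
python3 -c "
from h import *
go(-160,24,1.05)"
```

```text
time: 0.72
tool_pos: [242.6, 440.0, 226.1]
tcp_rot: [-3.141, -0.001, -2.917]
contact_force: [-0.1, -0.5, 0.1]
grip_width: 46.0
finger_force: 0.0
time: 1.35
tool_pos: [297.6, 194.2, 226.6]
tcp_rot: [-3.142, 0.0, -2.92]
contact_force: [0.4, 0.3, 0.3]
grip_width: 0.8
finger_force: 0.0
time: 1.98
tool_pos: [315.0, 108.3, 224.8]
tcp_rot: [3.136, 0.666, -2.924]
contact_force: [-0.1, -0.4, 0.8]
grip_width: 0.3
finger_force: 0.0
t 1.975 pos [314.998 108.314 224.838] tray rel hinge -238.80169028528604 9.190884279534714 152.837770285667 F [-0.107 -0.355  0.838] q [-0.101 -0.41   2.447  0.423  0.503 -2.201]
shift mm, current tool axes [ 17.567  -9.777 149.964] | target axes [ 72.547  -9.191 132.46 ] turn [ 0.003 -0.384 -0.003] zdir [ 0.847  0.189 -0.498]
```

```bash
python3 -m crank '[[0,-0.005,0.04,0,0,0],[0,-0.004,0.04,0,0,0],[0.005,0,0.02,0,-0.13,0],[0,0,0,0,-0.13,0],[0,0,0,0,-0.124,0]]'
python3 -m crank '[[0,0,0,0,0,0]]'
python3 - <<'E'
from h import *
go(-160,24,1.05)
from plant import bot
c=bot.capture("side");cv2.imwrite("pics/s1.png",cv2.resize(c["color"][80:305,100:400],None,fx=2.6,fy=2.6))
E
```

```text
time: 2.6
tool_pos: [336.4, 121.1, 244.1]
tcp_rot: [3.1, 0.936, -2.951]
contact_force: [-0.5, -1.1, 0.9]
grip_width: 0.7
finger_force: 0.0
time: 2.72
tool_pos: [335.8, 120.5, 244.6]
tcp_rot: [3.108, 0.938, -2.945]
contact_force: [-0.5, -0.3, -0.6]
grip_width: 0.4
finger_force: 0.0
t 2.725 pos [335.773 120.481 244.594] tray rel hinge -215.87210730199962 16.531243206720514 172.59393194632517 F [-0.487 -0.252 -0.633] q [-0.209 -0.451  2.599  1.295  0.371 -3.098]
shift mm, current tool axes [ 86.604 -19.721 132.612] | target axes [101.093 -16.531 122.401] turn [ 0.014 -0.111 -0.014] zdir [ 0.847  0.189 -0.498]
```

View pics/s1.png

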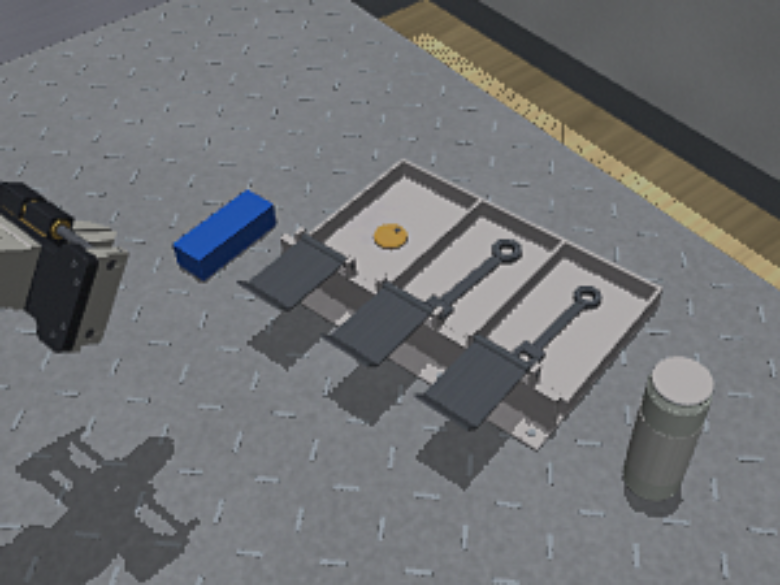

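The side view shows the left flag at (295,270) in the crop and its path clear. The gripper is at (80,270), short of the target because j6 is at its range end and the wrist is near singular. I'll fit the kinematics to choose a feasible wrist branch.

```bash
cat >k.py <<'E'
from h import *
from scipy.optimize import least_squares
data=[([.958,.342,1.524,0,1.275,-.146],[236.256,468.858,226.741],None),
([-0.101,-0.41,2.447,0.423,0.503,-2.201],[314.998,108.314,224.838],[3.136,0.666,-2.924]),
([-0.209,-0.451,2.599,1.295,0.371,-3.098],[335.773,120.481,244.594],[3.108,0.938,-2.945])]
E_=Ro.from_euler;z=np.array([0,0,1.])
def fk(q,k):
    o,d1,a2,a3,L,a0,y0=k
    F=E_("z",q[0]);B=F*E_("y",q[1]+q[2])
    W=B*E_("z",q[3])*E_("y",q[4])
    p=F.apply([0,o,d1]+E_("y",q[1]).apply([0,0,a2])+E_("y",q[1]+q[2]).apply([a0,0,a3]))+L*W.apply(z)
    return p,W*E_("z",q[5]+y0)
def res(k):
    r=[]
    for q,p,e in data:
        P,R=fk(q,k);r+=list(P-p)
        t=Ro.from_euler("xyz",e if e else [np.pi,0,2.675]);r+=list(100*(R.inv()*t).as_rotvec())
    return r
s=min((least_squares(res,[77*g,d,400,350,220,0,y]) for g in(1,-1) for y in(0,np.pi/2,np.pi,-np.pi/2) for d in (150,350)),key=lambda s:s.cost);K=s.x
E
python3 - <<'E'
from k import *
np.set_printoptions(precision=2,suppress=True)
print(K,s.fun)
lo=np.array([-2.53,-.77,.04,-1,.28,-3.11])+.04;hi=np.array([2.53,2.02,2.7,4.14,2.66,3.11])-.04
rng=np.random.default_rng(0)
def ik(p,R,q0=None,n=30):
    best=None
    for i in range(n):
        x0=rng.uniform(lo,hi);x0[0]=.2
        f=lambda q:np.r_[fk(q,K)[0]-p,200*(fk(q,K)[1].inv()*R).as_rotvec()]
        t=least_squares(f,x0,bounds=(lo,hi))
        if best is None or t.cost<best.cost:best=t
        if t.cost<.01:break
    return best
for phi in(.8,.95,1.1,1.25):
  for fl in(0,np.pi):
    for x,zz in((-160,24),(-73,-26),(-60,30),(0,75),(20,75)):
        p,R=tgt(x,zz,phi);R=R*E_("z",fl);b=ik(p,R,n=8)
        print(phi,fl>0,(x,zz),"%.2f"%b.cost,b.x)
E
```

```text
[ 76.41 222.78 506.55 379.22 318.68  46.28   1.57] [-0.01  0.   -0.03  0.06  0.01 -0.01  0.   -0.06  0.08 -0.09 -0.03  0.06
  0.    0.05 -0.05  0.01 -0.03 -0.04]
0.8 False (-160, 24) 10.30 [-0.04  0.31  2.66  2.83  0.62  1.64]
0.8 False (-73, -26) 0.00 [0.04 0.57 2.49 2.94 0.72 1.59]
0.8 False (-60, 30) 0.00 [0.04 0.37 2.41 2.85 0.45 1.71]
0.8 False (0, 75) 55.01 [0.06 0.33 2.26 2.69 0.32 1.89]
0.8 False (20, 75) 82.28 [0.06 0.36 2.22 2.69 0.32 1.9 ]
0.8 True (-160, 24) 10.30 [-0.04  0.31  2.66  2.83  0.62 -1.5 ]
0.8 True (-73, -26) 0.00 [ 0.04  0.57  2.49  2.94  0.72 -1.55]
0.8 True (-60, 30) 0.00 [ 0.04  0.37  2.41  2.85  0.45 -1.43]
0.8 True (0, 75) 55.01 [ 0.06  0.33  2.26  2.69  0.32 -1.25]
0.8 True (20, 75) 82.28 [ 0.06  0.36  2.22  2.69  0.32 -1.25]
0.95 False (-160, 24) 426.58 [0.01 0.34 2.66 2.94 0.69 1.59]
0.95 False (-73, -26) 0.00 [0.01 0.75 2.59 2.95 1.14 1.53]
0.95 False (-60, 30) 0.00 [0.02 0.49 2.53 2.92 0.83 1.6 ]
0.95 False (0, 75) 0.00 [0.06 0.37 2.33 2.88 0.52 1.71]
0.95 False (20, 75) 0.00 [0.07 0.39 2.28 2.88 0.49 1.71]
0.95 True (-160, 24) 426.58 [ 0.01  0.34  
[... 805 characters left out ...]
 2.94  0.87 -1.52]
1.1 True (20, 75) 0.00 [ 0.06  0.49  2.38  2.95  0.83 -1.51]
1.25 False (-160, 24) 2582.77 [0.58 0.86 2.66 3.75 1.48 1.7 ]
1.25 False (-73, -26) 8.31 [-0.02  1.24  2.66  2.89  1.99  1.39]
1.25 False (-60, 30) 9.07 [-0.01  0.93  2.66  2.93  1.68  1.47]
1.25 False (0, 75) 0.00 [0.04 0.65 2.5  2.96 1.26 1.57]
1.25 False (20, 75) 0.00 [0.05 0.64 2.44 2.97 1.19 1.58]
1.25 True (-160, 24) 2582.77 [ 0.58  0.86  2.66  3.75  1.48 -1.45]
1.25 True (-73, -26) 8.31 [-0.02  1.24  2.66  2.89  1.99 -1.75]
1.25 True (-60, 30) 9.07 [-0.01  0.93  2.66  2.93  1.68 -1.67]
1.25 True (0, 75) 0.00 [ 0.04  0.65  2.5   2.96  1.26 -1.57]
1.25 True (20, 75) 0.00 [ 0.05  0.64  2.44  2.97  1.19 -1.56]
```

```bash
cat >>k.py <<'E'
lo=np.array([-2.53,-.77,.04,-1,.28,-3.11])+.03;hi=np.array([2.53,2.02,2.7,4.14,2.66,3.11])-.03
def tf(x,zz,phi):
    p,R=tgt(x,zz,phi);return p,R*E_("z",np.pi)
def ik(p,R,x0=(0,.4,2.5,2.9,.7,-1.5)):
    f=lambda q:np.r_[fk(q,K)[0]-p,200*(fk(q,K)[1].inv()*R).as_rotvec()]
    t=least_squares(f,x0,bounds=(lo,hi));return t.cost,t.x
def rows(poses):
    for (p,R),(P,Q) in zip(poses,poses[1:]):
        print("[%.4f,%.4f,%.4f,%.3f,%.3f,%.3f],"%(*(R.inv().apply(P-p)/1000),*(R.inv()*Q).as_rotvec()))
E
python3 - <<'E'
from k import *
np.set_printoptions(precision=2,suppress=True)
for a in((-140,60,.8),(-130,40,.85),(-120,8,.85),(-120,8,.9),(-84,-26,.85),(-84,-26,.9)):print(a,*ik(*tf(*a)))
q0=np.array(data[2][0]);c,q1=ik(*tf(-140,60,.8))
N=20
qs=[q0+(q1-q0)*i/N for i in range(N+1)];ps=[fk(q,K) for q in qs]
for q,(p,R) in list(zip(qs,ps))[::4]:print(q,(p-H)@ex,(p-H)@ey,p[2],R.apply(z))
rows(ps)
E
```

```text
(-140, 60, 0.8) 8.203224730879339e-27 [-0.03  0.17  2.58  2.7   0.43 -1.34]
(-130, 40, 0.85) 6.522243810912654e-26 [-0.03  0.32  2.63  2.84  0.66 -1.49]
(-120, 8, 0.85) 4.073457773361656e-27 [-0.02  0.49  2.64  2.9   0.83 -1.56]
(-120, 8, 0.9) 0.8739922977430736 [-0.03  0.55  2.67  2.91  0.97 -1.6 ]
(-84, -26, 0.85) 3.448734180243498e-26 [ 0.02  0.63  2.55  2.95  0.89 -1.58]
(-84, -26, 0.9) 9.966576049564075e-24 [ 0.01  0.69  2.59  2.95  1.03 -1.6 ]
[-0.21 -0.45  2.6   1.29  0.37 -3.1 ] -215.86019422603087 16.58046493487875 244.53930036024585 [ 0.78  0.19 -0.59]
[-0.17 -0.33  2.59  1.58  0.38 -2.75] -194.40421749132312 28.03505499781605 234.1905562955895 [ 0.77  0.24 -0.59]
[-0.14 -0.2   2.59  1.86  0.39 -2.4 ] -173.9279605153495 31.305195424342713 219.76089822882338 [ 0.75  0.27 -0.6 ]
[-0.1  -0.08  2.59  2.14  0.4  -2.04] -156.240640594514 26.853007581814147 198.63767478621975 [ 0.74  0.26 -0.62]
[-0.06  0.05  2.58  2.42  0.42 -1.69] -143.9351314323555 15.869451124473128 169.3639789083602 [ 0.73  0.22 -0.65]
[-0.03  0.17  2.58  2.7   0.43 -1.34] -140.00000000000006 6.94668961417249
[... 233 characters left out ...]
3,0.0062,-0.006,0.007,0.159],
[0.0002,0.0006,0.0063,-0.003,0.007,0.159],
[-0.0000,0.0000,0.0063,-0.001,0.006,0.159],
[-0.0003,-0.0006,0.0064,0.001,0.004,0.159],
[-0.0008,-0.0010,0.0065,0.003,0.002,0.158],
[-0.0014,-0.0014,0.0066,0.004,-0.001,0.158],
[-0.0020,-0.0017,0.0066,0.005,-0.003,0.158],
[-0.0028,-0.0018,0.0067,0.005,-0.006,0.157],
[-0.0036,-0.0017,0.0067,0.005,-0.009,0.157],
[-0.0044,-0.0015,0.0068,0.003,-0.012,0.156],
[-0.0052,-0.0011,0.0068,0.002,-0.014,0.155],
[-0.0060,-0.0005,0.0068,-0.001,-0.016,0.155],
[-0.0066,0.0002,0.0068,-0.004,-0.018,0.154],
[-0.0072,0.0011,0.0068,-0.007,-0.019,0.153],
[-0.0076,0.0021,0.0068,-0.010,-0.020,0.152],
[-0.0079,0.0033,0.0068,-0.014,-0.020,0.151],
```

```bash
python3 -m crank '[[-0.001,0.004,0.006,-0.017,0.003,0.159],[-0.001,0.003,0.006,-0.014,0.005,0.159],[0,0.0025,0.006,-0.012,0.006,0.159],[0,0.002,0.006,-0.009,0.007,0.159],[0,0.001,0.006,-0.006,0.007,0.159]]' | head -3
python3 -m crank '[[0,0.001,0.006,-0.003,0.007,0.159],[0,0,0.006,0,0.006,0.159],[0,-0.001,0.0065,0.001,0.004,0.159],[-0.001,-0.001,0.0065,0.003,0.002,0.158],[-0.001,-0.001,0.0065,0.004,-0.001,0.158]]' | head -3
python3 -c "
from k import *
go(-140,60,.8)
from plant import bot
np.set_printoptions(precision=2,suppress=True)
o=bot.get_obs();q0=o['joint_positions'];c,q1=ik(*tf(-140,60,.8))
rows([fk(q0+(q1-q0)*i/10,K) for i in range(11)])
"
```

```text
time: 3.4
tool_pos: [359.9, 138.7, 228.3]
tcp_rot: [2.343, 0.538, 2.356]
time: 4.03
tool_pos: [383.4, 144.7, 207.5]
tcp_rot: [2.229, -0.088, 1.846]
t 4.025 pos [383.439 144.746 207.516] tray rel hinge -164.059906613124 29.8095674344465 135.5163412008966 F [0.549 0.628 0.103] q [-0.116 -0.131  2.587  2.008  0.398 -2.221]
shift mm, current tool axes [-37.616 -43.623  62.066] | target axes [ 37.409 -29.81   69.872] turn [ 0.165  0.008 -1.598] zdir [ 0.7    0.157 -0.697]
[-0.0021,-0.0016,0.0064,0.005,-0.003,0.157],
[-0.0028,-0.0017,0.0065,0.005,-0.006,0.156],
[-0.0036,-0.0017,0.0065,0.004,-0.009,0.156],
[-0.0044,-0.0014,0.0065,0.003,-0.011,0.155],
[-0.0051,-0.0010,0.0066,0.001,-0.014,0.155],
[-0.0058,-0.0004,0.0066,-0.001,-0.016,0.154],
[-0.0065,0.0003,0.0066,-0.004,-0.017,0.153],
[-0.0070,0.0012,0.0066,-0.007,-0.019,0.152],
[-0.0074,0.0022,0.0066,-0.011,-0.019,0.152],
[-0.0076,0.0033,0.0066,-0.014,-0.019,0.151],
```

Tracking is perfect.

```bash
python3 -m crank '[[-0.002,-0.0015,0.0065,0.005,-0.003,0.157],[-0.003,-0.0015,0.0065,0.005,-0.006,0.156],[-0.0035,-0.0015,0.0065,0.004,-0.009,0.156],[-0.0045,-0.0015,0.0065,0.003,-0.011,0.155],[-0.005,-0.001,0.0065,0.001,-0.014,0.155]]' | head -3
python3 -m crank '[[-0.006,-0.0005,0.0065,-0.001,-0.016,0.154],[-0.0065,0.0005,0.0065,-0.004,-0.017,0.153],[-0.007,0.001,0.0065,-0.007,-0.019,0.152],[-0.0075,0.002,0.0065,-0.011,-0.019,0.152],[-0.0075,0.0035,0.0065,-0.014,-0.019,0.151]]' | head -3
python3 -c "
from k import *
go(-140,60,.8)
from plant import bot
o=bot.get_obs();P=[(o['tool_pos'],Ro.from_euler('xyz',o['tcp_rot'])),tf(-120,8,.85),tf(-84,-26,.85)]
rows(P)
c=bot.capture('side');cv2.imwrite('pics/s2.png',cv2.resize(c['color'][80:305,100:400],None,fx=2.6,fy=2.6))
"
```

```text
time: 4.65
tool_pos: [403.4, 137.9, 175.8]
tcp_rot: [2.482, -0.626, 1.231]
time: 5.28
tool_pos: [413.3, 120.4, 131.8]
tcp_rot: [3.141, -0.801, 0.219]
t 5.275 pos [413.33  120.394 131.786] tray rel hinge -140.20348337950003 -0.478618128115881 59.78577279585846 F [ 0.417  0.095 -0.596] q [-0.03   0.171  2.579  2.703  0.43  -1.343]
shift mm, current tool axes [ 0.295 -0.479 -0.003] | target axes [-0.295  0.479 -0.003] turn [-0.002 -0.001  3.141] zdir [ 0.7    0.157 -0.697]
[-0.0231,-0.0005,0.0505,0.001,0.049,-0.000],
[-0.0018,0.0000,0.0495,0.000,0.000,0.000],
```

View pics/s2.png

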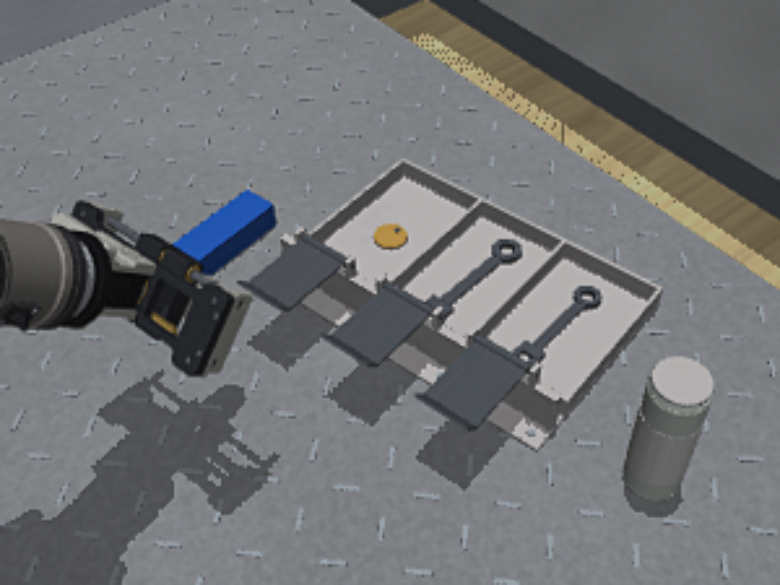

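The gripper is level with the left flag, its fingertips just short of the lip at about (240,310); the stone and flags are untouched. Inserting next.

```bash
python3 -m crank '[[-0.012,0,0.025,0,0.025,0],[-0.011,0,0.025,0,0.025,0],[0,0,0,0,0,0]]'
python3 -m crank '[[-0.001,0,0.012,0,0,0],[-0.001,0,0.012,0,0,0],[0,0,0.012,0,0,0],[0,0,0.012,0,0,0],[0,0,0,0,0,0]]'
python3 -c "
from k import *
go(-84,-26,.85)
from plant import bot
o=bot.get_obs();p=o['tool_pos'];R=Ro.from_euler('xyz',o['tcp_rot'])
c=bot.capture('side');a=cv2.resize(c['color'][130:250,140:300],None,fx=5,fy=5)
print('tip px',proj(c,p),proj(c,p+R.apply([9.5,0,0])), 'hinge',proj(c,H))
cv2.imwrite('pics/s3.png',a)
"
```

```text
time: 5.7
tool_pos: [431.4, 124.8, 77.3]
tcp_rot: [3.139, -0.843, 0.226]
contact_force: [-0.8, -1.4, -0.3]
grip_width: 0.5
finger_force: 0.0
time: 6.32
tool_pos: [466.5, 131.4, 49.2]
tcp_rot: [3.134, -0.854, 0.227]
contact_force: [-0.5, -0.6, 0.0]
grip_width: 0.4
finger_force: 0.0
t 6.325 pos [466.513 131.364  49.166] tray rel hinge -85.9093070343662 -1.3795862077081145 -22.834176175924 F [-0.51  -0.648  0.014] q [ 0.015  0.617  2.559  2.945  0.887 -1.587]
shift mm, current tool axes [-1.126 -1.394  3.516] | target axes [1.118 1.38  3.524] turn [ 0.007  0.004 -3.137] zdir [ 0.733  0.164 -0.66 ]
tip px (np.float64(203.44340909286484), np.float64(201.88945546705307)) (np.float64(204.75664779324964), np.float64(198.71535894066486)) hinge (np.float64(224.21901891930588), np.float64(177.68820467568747))
```

View pics/s3.png

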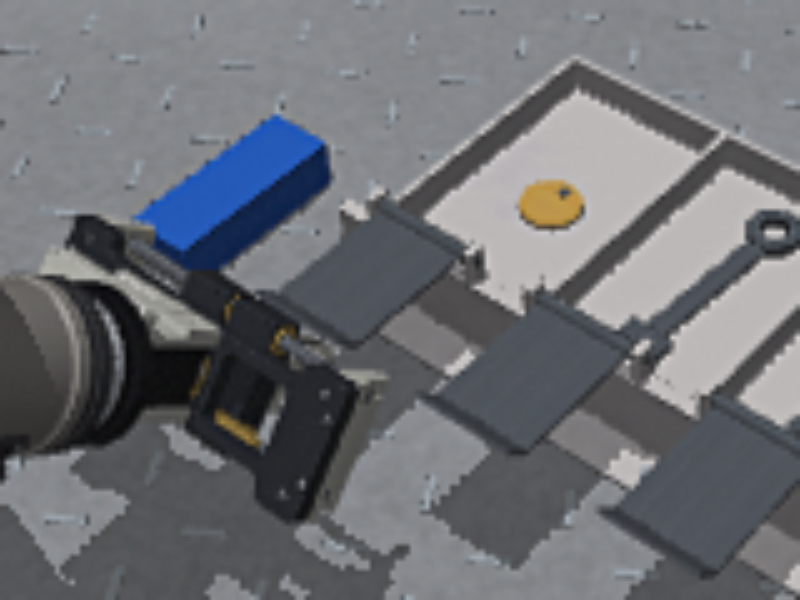

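No contact, and by the calibration the tip sits below the lip at rel. hinge (-80,-16). In the picture the hand at (280,400) hides it, and the left flag at (365,275) is still level. Now planning the lifting arc.

```bash
cat > plan.py <<'E'
from k import *
import sys
a0,a1,n=float(sys.argv[1]),float(sys.argv[2]),int(sys.argv[3])
from plant import bot
o=bot.get_obs();P=[(o['tool_pos'],Ro.from_euler('xyz',o['tcp_rot']))];w=[]
np.set_printoptions(precision=2,suppress=True);x0=o['joint_positions']
for a in np.linspace(a0,a1,n+1)[1:]:
    phi=float(np.interp(a,[-11,0,90],[.85,.88,1.1]));r=np.interp(a,[-11,10],[81,78]);A=np.radians(a)
    P.append(tf(-r*np.cos(A)-9.5*np.cos(phi),r*np.sin(A)-9.5*np.sin(phi),phi))
    c,x0=ik(*P[-1],np.clip(x0,lo+.001,hi-.001));w.append((c,x0[4],x0[2],x0[5]))
w=np.array(w);print(w.max(0),w.min(0));rows(P)
E
python3 plan.py -11 102 25
```

```text
[ 0.    0.9   2.57 -1.52] [ 0.    0.85  2.4  -1.58]
[0.0052,-0.0013,-0.0039,0.003,0.009,0.005],
[0.0049,0.0000,-0.0039,0.000,0.012,0.000],
[0.0052,-0.0000,-0.0034,0.000,0.012,0.000],
[0.0055,0.0000,-0.0029,0.000,0.011,-0.000],
[0.0056,-0.0000,-0.0025,0.000,0.011,0.000],
[0.0056,0.0000,-0.0024,-0.000,0.011,0.000],
[0.0058,-0.0000,-0.0019,0.000,0.011,0.000],
[0.0060,-0.0000,-0.0014,0.000,0.011,-0.000],
[0.0061,0.0000,-0.0008,-0.000,0.011,0.000],
[0.0061,0.0000,-0.0003,0.000,0.011,0.000],
[0.0061,-0.0000,0.0003,0.000,0.011,0.000],
[0.0061,-0.0000,0.0008,-0.000,0.011,0.000],
[0.0060,-0.0000,0.0014,0.000,0.011,0.000],
[0.0059,0.0000,0.0019,0.000,0.011,0.000],
[0.0057,0.0000,0.0024,-0.000,0.011,-0.000],
[0.0055,-0.0000,0.0029,0.000,0.011,0.000],
[0.0052,0.0000,0.0034,-0.000,0.011,0.000],
[0.0049,0.0000,0.0039,-0.000,0.011,0.000],
[0.0045,0.0000,0.0043,-0.000,0.011,0.000],
[0.0041,-0.0000,0.0047,0.000,0.011,0.000],
[0.0037,-0.0000,0.0050,0.000,0.011,-0.000],
[0.0032,0.0000,0.0053,-0.000,0.011,0.000],
[0.0027,-0.0000,0.0055,-0.000,0.004,0.000],
[0.0023,0.0000,0.0057,0.000,0.000,0.000],
[0.0018,-0.0000,0.0059,0.000,0.000,0.000],
```

```bash
python3 -m crank '[[0.005,-0.001,-0.004,0.003,0.009,0.005],[0.005,0,-0.004,0,0.012,0],[0.005,0,-0.0035,0,0.012,0],[0.0055,0,-0.003,0,0.011,0],[0.0055,0,-0.0025,0,0.011,0]]' | grep -E 'pos|contact'
python3 -m crank '[[0.0055,0,-0.0025,0,0.011,0],[0.006,0,-0.002,0,0.011,0],[0.006,0,-0.0015,0,0.011,0],[0.006,0,-0.001,0,0.011,0],[0.006,0,-0.0005,0,0.011,0]]'| grep -E 'pos|contact'
python3 -c "
from plant import bot
import cv2
c=bot.capture('side');cv2.imwrite('pics/s4.png',cv2.resize(c['color'][130:250,140:300],None,fx=5,fy=5))"; python3 plan.py 34.2 102 15
```

```text
tool_pos: [469.1, 132.9, 80.7]
contact_force: [-1.1, -0.2, 0.5]
tool_pos: [480.8, 135.5, 108.8]
contact_force: [-0.3, -0.4, -1.0]
[ 0.    0.9   2.55 -1.52] [ 0.    0.85  2.4  -1.54]
[0.0056,-0.0005,0.0016,0.000,0.009,-0.000],
[0.0061,-0.0000,0.0008,-0.000,0.011,0.000],
[0.0060,-0.0000,0.0014,0.000,0.011,0.000],
[0.0059,0.0000,0.0019,0.000,0.011,0.000],
[0.0057,0.0000,0.0024,-0.000,0.011,-0.000],
[0.0055,-0.0000,0.0029,0.000,0.011,0.000],
[0.0052,0.0000,0.0034,-0.000,0.011,0.000],
[0.0049,-0.0000,0.0039,-0.000,0.011,0.000],
[0.0045,0.0000,0.0043,-0.000,0.011,0.000],
[0.0041,-0.0000,0.0047,0.000,0.011,0.000],
[0.0037,-0.0000,0.0050,0.000,0.011,-0.000],
[0.0032,0.0000,0.0053,-0.000,0.011,0.000],
[0.0027,-0.0000,0.0055,-0.000,0.004,0.000],
[0.0023,0.0000,0.0057,0.000,0.000,0.000],
[0.0018,-0.0000,0.0059,0.000,0.000,0.000],
```

View pics/s4.png

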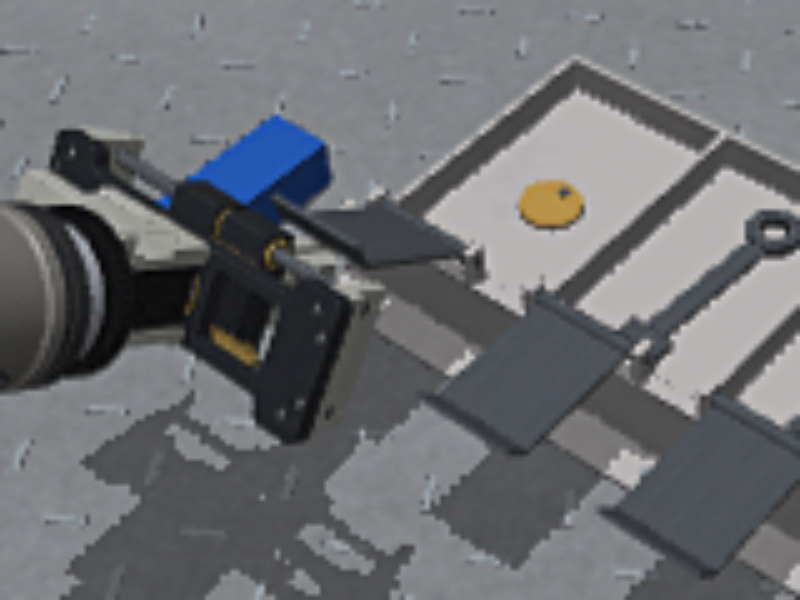

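The left flag is lifting, with its lip edge now at (275,200)–(365,265). The other flags and the check have not moved. Continuing the arc.

```bash
python3 -m crank '[[0.0055,0,0.0015,0,0.009,0],[0.006,0,0.001,0,0.011,0],[0.006,0,0.0015,0,0.011,0],[0.006,0,0.002,0,0.011,0],[0.0055,0,0.0025,0,0.011,0]]' | grep -E 'pos|contact'
python3 -m crank '[[0.0055,0,0.003,0,0.011,0],[0.005,0,0.0035,0,0.011,0],[0.005,0,0.004,0,0.011,0],[0.0045,0,0.0045,0,0.011,0],[0.004,0,0.0045,0,0.011,0]]' | grep -E 'pos|contact'
python3 -m crank '[[0.0035,0,0.005,0,0.011,0],[0.003,0,0.005,0,0.011,0],[0.0025,0,0.0055,0,0.004,0],[0.0025,0,0.0055,0,0,0],[0.002,0,0.006,0,0,0]]'| grep -E 'time|pos|contact'
python3 -c "
from plant import bot
import cv2
from h import *
go(0,75,1.1)
c=bot.capture('side');cv2.imwrite('pics/s5.png',cv2.resize(c['color'][130:250,140:300],None,fx=5,fy=5))"
```

```text
tool_pos: [503.5, 140.6, 128.2]
contact_force: [-0.5, 0.8, -0.8]
tool_pos: [531.9, 146.9, 138.8]
contact_force: [-0.2, 0.1, 0.2]
time: 9.55
tool_pos: [561.4, 153.5, 138.2]
contact_force: [-0.7, 0.5, -0.3]
t 9.55 pos [561.375 153.467 138.167] tray rel hinge 11.490142702433237 -0.5107711325966281 66.16677828714685 F [-0.667  0.463 -0.252] q [ 0.053  0.515  2.399  2.948  0.875 -1.522]
shift mm, current tool axes [  2.63   -0.511 -14.252] | target axes [ -2.66    0.511 -14.247] turn [ 0.003 -0.     3.141] zdir [ 0.87   0.194 -0.454]
```

View pics/s5.png

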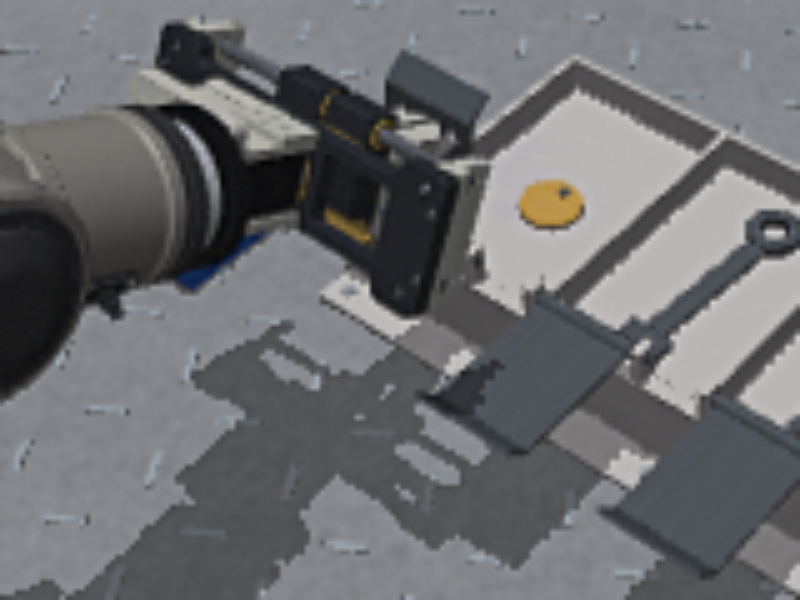

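The left flag is upright or just past it, behind the fingertip, with its lip at (440,85). Pushing a little more, then backing off.

```bash
python3 -m crank '[[0.002,0,0.005,0,0,0],[0.002,0,0.005,0,0,0],[0.002,0,0.005,0,0,0],[0.002,0,0.005,0,0,0],[0,0,0,0,0,0]]' | grep -E 'pos|contact'
python3 -m crank '[[0,0,0,0,0,0],[0,0,0,0,0,0],[0,0,0,0,0,0],[0,0,-0.01,0,0,0],[0,0,-0.03,0,0,0]]' | grep -E 'pos|contact'
python3 -m crank '[[0,0,-0.04,0,0,0],[0,0,-0.04,0,0,0],[0,0,0,0,0,0],[0,0,0,0,0,0],[0,0,0,0,0,0]]' | grep -E 'pos|contact'
python3 -m crank '[[0,0,0,0,0,0],[0,0,0,0,0,0],[0,0,0,0,0,0],[0,0,0,0,0,0],[0,0,0,0,0,0]]' | grep -E 'time|contact'
python3 -c "
from plant import bot
import cv2
c=bot.capture('side');t=bot.capture('top')
cv2.imwrite('pics/s6.png',cv2.hconcat([cv2.resize(c['color'][100:280,130:370],None,fx=1.65,fy=1.65),cv2.resize(t['color'][80:260,120:360],None,fx=1.65,fy=1.65)]))"
```

```text
tool_pos: [582.2, 158.1, 136.3]
contact_force: [0.3, -0.7, -0.0]
tool_pos: [546.8, 150.2, 154.4]
contact_force: [0.5, 0.0, -0.2]
tool_pos: [478.4, 134.8, 190.6]
contact_force: [-0.2, -0.3, -0.7]
time: 12.1
contact_force: [-0.1, -0.2, 0.2]
```

View pics/s6.png

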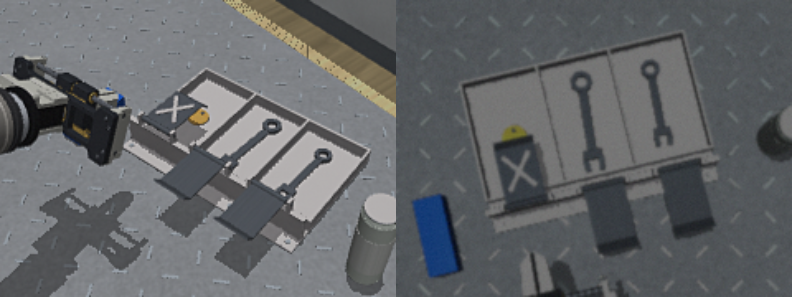

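The left flag lies on the far side with its cross showing, at (173,108) in the side half and (518,172) in the top half. The other flags, the wrenches, the check, the can and the stone are where they were. I'll let it settle a moment longer, then hand in.

```bash
python3 -c "
from plant import bot
import pickle;pickle.dump(bot.capture('side')['color'],open('a.pkl','wb'))"
python3 -m crank '[[0,0,0,0,0,0],[0,0,0,0,0,0],[0,0,0,0,0,0],[0,0,0,0,0,0],[0,0,0,0,0,0]]' | grep -E 'time|contact'
python3 -m crank '[[0,0,0,0,0,0],[0,0,0,0,0,0],[0,0,0,0,0,0],[0,0,0,0,0,0],[0,0,0,0,0,0]]' | grep -E 'time|contact'
python3 -c "
from plant import bot
import pickle,cv2
a=pickle.load(open('a.pkl','rb'));b=bot.capture('side')['color']
d=cv2.absdiff(a,b)[130:200,210:265];print(d.mean(),d.max())
print(bot.close_job())"
```

```text
time: 12.88
contact_force: [0.6, 0.5, 0.4]
time: 13.5
contact_force: [0.4, -0.1, 0.3]
0.5922077922077922 3
the job is handed in; nothing more can be done
None
```

I pushed the left flag (the check's bay) gently up and over; it lies fully down with its cross showing, nothing else looked disturbed in the pictures, and I handed the job in at about 13.5 s.

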